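Set the reorder tags on the key-blank bins

ROBOT

A 6-joint arm with a two-finger parallel gripper is mounted at the origin on the work surface. World frame = base frame: x ahead of the robot, y to its left, z up, the work surface at z = 0. Lengths are in m, angles in rad, forces in N, time in s.
With the tool pointing down it reaches from about 0.325 to 0.85 m from the base axis. Payload 4.4 kg.
Tool frame: the origin (TCP) lies on the centre line of the jaws, within the pads' length; the fingertips stand 19 mm ahead of it and the grasp point (between the pads) is the TCP; z points along the fingers, y is the line along which they close (so a half turn about z gives the same grasp; the last joint's range is limited). The gripper opens to 94 mm and grips with 3 to 60 N. Pads are 16 mm wide; open, the fingers measure 119 mm over their backs; the gripper's body (75 mm by 177 mm) begins 78 mm behind the grasp point.
Start: joints at [-1.435, 0.207, 1.542, -0, 1.393, -0.15], TCP at [0.162, -0.552, 0.224] pointing down, gripper open.
Joint ranges: [-2.73, 2.73], [-0.86, 2.22], [0.23, 2.46], [-1.11, 4.25], [0.08, 2.63], [-2.82, 2.82]. Speed limits (rad/s): [2.79, 2.79, 3.14, 3.14, 3.14, 3.14].

INTERFACE

Orientations are given as a unit quaternion [w, x, y, z].
In Python, from cell import r gives the robot as it stands.
- The arm moves only by the shell command python3 -m inch 'ROWS' [OPENING] [FORCE]. ROWS is JSON, a list of rows, each a list of 6 numbers: the shift along the tool's x, y, z as a fraction of full scale, then the turn, a rotation vector about the tool's x, y, z as a fraction of full scale. A call has exactly 10 rows; each row is the pose to reach, as a shift and turn from the pose commanded when the call began, along the tool's axes at that moment; what a row does not reach only later rows make up. Full scale, the value 1, is 0.8 m for a shift and 60 degrees for a turn. A row lasts 1/8 s, in which the tool goes at most 62.5 mm and 10.7 degrees, less where a joint would pass 70% of its speed; a pose out of reach is approached as far as the arm can. A call with a number of a shift or a turn outside -1 to 1 is refused whole. A call with a gripper value outside its range is refused whole. OPENING is the gripper's target within -1 to 1 (shut at 1, half-way at 0, fully open at -1), set as the call begins (- or left out, the last holds). The fingers move at their own pace and stop on an object; FORCE is the grip in N (left out, the last holds). Time passes only in rows, so rows that repeat a pose let the fingers close, or fill a call up. It gives the time, the measured TCP pose, the force, the opening and the grip force at its end, in the units of the state.
- r.get_state(): the state, without advancing time (a new reading comes with each control period).
- r.capture(name): name is "scene" or "top"; returns a dict with "image" (420x560x3 uint8, red, green, blue), "range_z" (420x560 float32, m along the optical axis (not along the pixel's ray), 0 where there is no reading), "fx", "fy", "cx", "cy" (pixels), "dist" ([k1, k2, p1, p2, k3] as OpenCV has them; the pictures are not rectified), "camera_from_world" (4x4, takes a point from world to camera coordinates). Camera axes: x right, y down, z forward; pixel columns grow to the right and rows downward; lengths in m; the calibration is good to about 2 mm. A picture is of the moment at which its call begins.
- r.hand_in(): hands the job in; it is judged then, once.
The state is a dict: "clock": time; "joint_pos": joint angles; "qd": joint speeds; "joint_efforts": joint torques, N m; "position": TCP position; "orientation": TCP orientation; "wrist_force": force on the tool from outside, world axes, zero at the start; "ft_torque": the same for the moment, N m; "opening": finger opening in m; "grasp_force": force on a finger pad.
Only numpy, scipy, OpenCV 4.12 (cv2) and the standard library are available. Lean on these libraries where they do the work, as an engineer would, in place of code of your own. Each camera call takes 0.05 s, during which the arm holds its last target. There are 200 camera calls.

TASK

Each bin of key blanks in the rack has a two-colour flip tag on the rail in front of it. With a fingertip, push over whichever tags are wrong, so that only the bins heaped full show green and the bins that are not full show red. Do not pinch the tags between the fingers, and leave the bins and everything lying about where they are.

Things in the scene. Friction and masses are not known exactly. Their poses are not given: they have to be found in the camera images.
- rack: bin rack: grey steel tray 290 x 520 x 6 mm fixed to the bench, four bins in a row in it, tag rail (top 60 mm above the bench) along the robot's side. Origin on the bench; x away from the robot, y along the row to the robot's left, z up. Tray spans x -165 to +125 mm; rail at x = -75 mm, bin centres at x = +40 mm; bins and tags pair up at y = -187.5, -62.5, 62.5, 187.5 mm
- bin_a: heaped FULL to the rim with brass key blanks. Blue open stock bin, 140 (x) x 105 (y) x 65 mm high, loose, standing in the tray, rim (and top of a full heap) about 71 mm above the bench. Origin: centre of its underside, 6 mm above the bench; axes as the rack's. Its place in the row changes from run to run
- bin_b: heaped FULL to the rim with nickel-silver key blanks. Blue open stock bin, 140 (x) x 105 (y) x 65 mm high, loose, standing in the tray, rim (and top of a full heap) about 71 mm above the bench. Origin: centre of its underside, 6 mm above the bench; axes as the rack's. Its place in the row changes from run to run
- bin_c: NOT full: only a few brass key blanks on its floor. Blue open stock bin, 140 (x) x 105 (y) x 65 mm high, loose, standing in the tray, rim (and top of a full heap) about 71 mm above the bench. Origin: centre of its underside, 6 mm above the bench; axes as the rack's. Its place in the row changes from run to run
- bin_d: NOT full: almost empty, only three nickel-silver key blanks on its floor. Blue open stock bin, 140 (x) x 105 (y) x 65 mm high, loose, standing in the tray, rim (and top of a full heap) about 71 mm above the bench. Origin: centre of its underside, 6 mm above the bench; axes as the rack's. Its place in the row changes from run to run
- tag_a_pivot (a point): middle of this tag's hinge pin, fixed, 74 mm above the bench. x along the pin towards its own bin (origin 115 mm off; next bins 170 mm), y along the rack to the left, z up. Two fixed wings rise from the pin in a V, 40 degrees either side of upright, left red, right green, edges 23 mm above the pin; the hinged leaf lies on one of them like a page. Pivots stand 125 mm apart; order of tags varies
- tag_a (a joint): leaf angle, rad: +0.70 leaf lies left (+y), tag SHOWS GREEN; -0.70 leaf lies right, SHOWS RED; 0 upright. Leaf 46 mm along the pin, 50 mm long, 4 mm thick, 30 g; swings freely and falls onto the wing it leans towards. Green face points right, red left
- tag_a_edge (a point): middle of the leaf's free edge, 50 mm from the pin; the outer 17 mm is a black ribbed strip that stands out past the wing. At rest 32 mm beside and 38 mm above the pin. A fingertip lowered outside it to 24-32 mm above the pin and moved sideways past the pin turns the leaf over, clear above the wings; under 2 N. 61 mm or more is free between neighbouring leaves
- tag_b_pivot (a point): middle of this tag's hinge pin, fixed, 74 mm above the bench. x along the pin towards its own bin (origin 115 mm off; next bins 170 mm), y along the rack to the left, z up. Two fixed wings rise from the pin in a V, 40 degrees either side of upright, left red, right green, edges 23 mm above the pin; the hinged leaf lies on one of them like a page. Pivots stand 125 mm apart; order of tags varies
- tag_b (a joint): leaf angle, rad: +0.70 leaf lies left (+y), tag SHOWS GREEN; -0.70 leaf lies right, SHOWS RED; 0 upright. Leaf 46 mm along the pin, 50 mm long, 4 mm thick, 30 g; swings freely and falls onto the wing it leans towards. Green face points right, red left
- tag_b_edge (a point): middle of the leaf's free edge, 50 mm from the pin; the outer 17 mm is a black ribbed strip that stands out past the wing. At rest 32 mm beside and 38 mm above the pin. A fingertip lowered outside it to 24-32 mm above the pin and moved sideways past the pin turns the leaf over, clear above the wings; under 2 N. 61 mm or more is free between neighbouring leaves
- tag_c_pivot (a point): middle of this tag's hinge pin, fixed, 74 mm above the bench. x along the pin towards its own bin (origin 115 mm off; next bins 170 mm), y along the rack to the left, z up. Two fixed wings rise from the pin in a V, 40 degrees either side of upright, left red, right green, edges 23 mm above the pin; the hinged leaf lies on one of them like a page. Pivots stand 125 mm apart; order of tags varies
- tag_c (a joint): leaf angle, rad: +0.70 leaf lies left (+y), tag SHOWS GREEN; -0.70 leaf lies right, SHOWS RED; 0 upright. Leaf 46 mm along the pin, 50 mm long, 4 mm thick, 30 g; swings freely and falls onto the wing it leans towards. Green face points right, red left
- tag_c_edge (a point): middle of the leaf's free edge, 50 mm from the pin; the outer 17 mm is a black ribbed strip that stands out past the wing. At rest 32 mm beside and 38 mm above the pin. A fingertip lowered outside it to 24-32 mm above the pin and moved sideways past the pin turns the leaf over, clear above the wings; under 2 N. 61 mm or more is free between neighbouring leaves
- tag_d_pivot (a point): middle of this tag's hinge pin, fixed, 74 mm above the bench. x along the pin towards its own bin (origin 115 mm off; next bins 170 mm), y along the rack to the left, z up. Two fixed wings rise from the pin in a V, 40 degrees either side of upright, left red, right green, edges 23 mm above the pin; the hinged leaf lies on one of them like a page. Pivots stand 125 mm apart; order of tags varies
- tag_d (a joint): leaf angle, rad: +0.70 leaf lies left (+y), tag SHOWS GREEN; -0.70 leaf lies right, SHOWS RED; 0 upright. Leaf 46 mm along the pin, 50 mm long, 4 mm thick, 30 g; swings freely and falls onto the wing it leans towards. Green face points right, red left
- tag_d_edge (a point): middle of the leaf's free edge, 50 mm from the pin; the outer 17 mm is a black ribbed strip that stands out past the wing. At rest 32 mm beside and 38 mm above the pin. A fingertip lowered outside it to 24-32 mm above the pin and moved sideways past the pin turns the leaf over, clear above the wings; under 2 N. 61 mm or more is free between neighbouring leaves
- padlock: brass padlock 34 x 42 x 16 mm with a steel shackle, lying on the tray's front ledge. Loose bystander, not part of the job. Origin: underside centre (tools: on the shaft's line).
- cam_lock: steel cam lock standing on its head, 28 mm across, 32 mm high, on the tray's front ledge. Loose bystander, not part of the job. Origin: underside centre (tools: on the shaft's line).
- key_fob: black car-key fob 36 x 62 x 14 mm lying on the tray's front ledge. Loose bystander, not part of the job. Origin: underside centre (tools: on the shaft's line).
- spray_can: can, 56 mm across, 160 mm high, on the bench to the left. Loose bystander, not part of the job. Origin: underside centre (tools: on the shaft's line).
- chip_brush: cleaning brush 200 mm long lying on the bench left of the rack. Loose bystander, not part of the job. Origin: underside centre (tools: on the shaft's line).
- pin_jar: small jar 60 mm across, 75 mm high, on the bench right of the rack. Loose bystander, not part of the job. Origin: underside centre (tools: on the shaft's line).
- screwdriver: screwdriver 190 mm long lying on the bench at the right. Loose bystander, not part of the job. Origin: underside centre (tools: on the shaft's line).
Mind the look-alikes: they are no part of the job. There is more than one size of the bin_b; the one meant has the size given above.

How it is judged:
At the end, for the whole second after the job is handed in: The two tags in front of the full bins have their leaf lying at rest on the left wing (green shown, joint above 0.6 rad) and the two tags in front of the bins that are not full have it on the right wing (red shown, joint below -0.6 rad) ((((horizontal distance between tag_a_pivot and bin_a below 0.145 m or horizontal distance between tag_a_pivot and bin_b below 0.145 m) and value of joint tag_a above 0.6 rad) or ((horizontal distance between tag_a_pivot and bin_c below 0.145 m or horizontal distance between tag_a_pivot and bin_d below 0.145 m) and value of joint tag_a below -0.6 rad)) and (((horizontal distance between tag_b_pivot and bin_a below 0.145 m or horizontal distance between tag_b_pivot and bin_b below 0.145 m) and value of joint tag_b above 0.6 rad) or ((horizontal distance between tag_b_pivot and bin_c below 0.145 m or horizontal distance between tag_b_pivot and bin_d below 0.145 m) and value of joint tag_b below -0.6 rad)) and (((horizontal distance between tag_c_pivot and bin_a below 0.145 m or horizontal distance between tag_c_pivot and bin_b below 0.145 m) and value of joint tag_c above 0.6 rad) or ((horizontal distance between tag_c_pivot and bin_c below 0.145 m or horizontal distance between tag_c_pivot and bin_d below 0.145 m) and value of joint tag_c below -0.6 rad)) and (((horizontal distance between tag_d_pivot and bin_a below 0.145 m or horizontal distance between tag_d_pivot and bin_b below 0.145 m) and value of joint tag_d above 0.6 rad) or ((horizontal distance between tag_d_pivot and bin_c below 0.145 m or horizontal distance between tag_d_pivot and bin_d below 0.145 m) and value of joint tag_d below -0.6 rad)) and velocity of joint tag_a between -0.2 and 0.2 rad/s and velocity of joint tag_b between -0.2 and 0.2 rad/s and velocity of joint tag_c between -0.2 and 0.2 rad/s and velocity of joint tag_d between -0.2 and 0.2 rad/s); the robot touches nothing.
It fails at once if a tag's leaf is pinched between the fingers (more than 4 N on both of its faces at once) ((contact force between the fingers and tag_a_c0 above 4 N and contact force between the fingers and tag_a_c1 above 4 N) or (contact force between the fingers and tag_b_c0 above 4 N and contact force between the fingers and tag_b_c1 above 4 N) or (contact force between the fingers and tag_c_c0 above 4 N and contact force between the fingers and tag_c_c1 above 4 N) or (contact force between the fingers and tag_d_c0 above 4 N and contact force between the fingers and tag_d_c1 above 4 N)).
It fails at once if a tag is pushed with the arm or the gripper's body instead of the fingers (over 3 N) (contact force between the arm and tag_a_c0 above 3 N or contact force between the arm and tag_a_c1 above 3 N or contact force between the arm and tag_b_c0 above 3 N or contact force between the arm and tag_b_c1 above 3 N or contact force between the arm and tag_c_c0 above 3 N or contact force between the arm and tag_c_c1 above 3 N or contact force between the arm and tag_d_c0 above 3 N or contact force between the arm and tag_d_c1 above 3 N).
It fails at once if a bin is lifted, or pushed more than 15 mm (distance of any of bin_a, bin_b, bin_c, bin_d from where it was at the start of the episode above 0.015 m).
It fails at once if a bystander is lifted, or moved more than 20 mm (distance of any of padlock, cam_lock, key_fob, spray_can, chip_brush, pin_jar, screwdriver from where it was at the start of the episode above 0.02 m).
It also fails if it takes over 51 s, if anything falls off the work surface, if the arm or the gripper's body presses on something with over 40 N, if the wrist force passes 120 N, or if a joint passes its speed limit or range.

## Working session

There is one attempt and no reset: what is moved stays moved. The work goes in short steps, Python scripts to look and compute and a shell command to move; the robot and the scene stay as the last step left them, time stands still between calls to the robot, and variables do not carry over. Pictures are saved under pics/ and viewed, at most 10 in all, crops included, and the job is handed in when it is done.

```bash
ls; mkdir -p pics
python3 - <<'E'
from cell import r
import cv2,pickle,numpy as np
for n in("scene","top"):
    c=r.capture(n);pickle.dump(c,open(n+".pkl","wb"))
    cv2.imwrite(f"pics/{n}0.png",c["image"][...,::-1])
    print(n,c["fx"],c["cx"],c["cy"],c["dist"],np.round(c["camera_from_world"],3).tolist())
s=r.get_state();print(s)
E
```

```text
pics
scene 512.9440862981193 277.99049083934455 211.44962245318044 [-0.19026127  0.          0.          0.          0.        ] [[-0.773, 0.634, -0.005, 0.377], [0.442, 0.533, -0.721, -0.152], [-0.454, -0.56, -0.693, 1.651], [0.0, 0.0, 0.0, 1.0]]
top 473.2779114313959 282.37935479482627 208.6804774690958 [-0.07449576  0.          0.          0.          0.        ] [[0.012, -1.0, 0.004, -0.006], [-0.991, -0.013, -0.13, 0.491], [0.13, -0.002, -0.992, 1.298], [0.0, 0.0, 0.0, 1.0]]
{'clock': 0.1, 'joint_pos': array([-1.43548974e+00,  2.07344208e-01,  1.54281778e+00, -4.58359956e-05,
        1.39352322e+00, -1.50515152e-01]), 'qd': array([ 0.00058902, -0.00264786, -0.00173167, -0.00057832,  0.00134599,
        0.00147702]), 'joint_efforts': array([-8.77249495e-04, -3.71870291e+01, -2.82293093e+01,  7.00660120e-02,
        3.11850349e-02, -4.74955209e-05]), 'position': array([ 0.16198903, -0.55097305,  0.22339838]), 'orientation': array([-1.04641681e-03,  9.89804489e-01,  1.42428854e-01, -1.45978411e-05]), 'wrist_force': array([-0.37338408,  0.05843565,  0.55208481]), 'ft_torque': array([ 0.0528278 , -0.05143801,  0.03291773]), 'grasp_force': 0.0, 'opening': 0.09375159079221657}
```

View pics/top0.png

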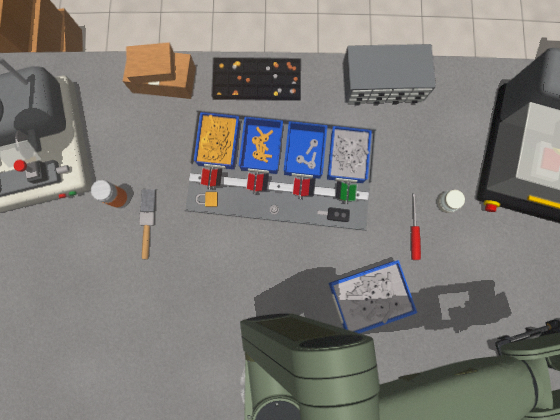

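View pics/scene0.png

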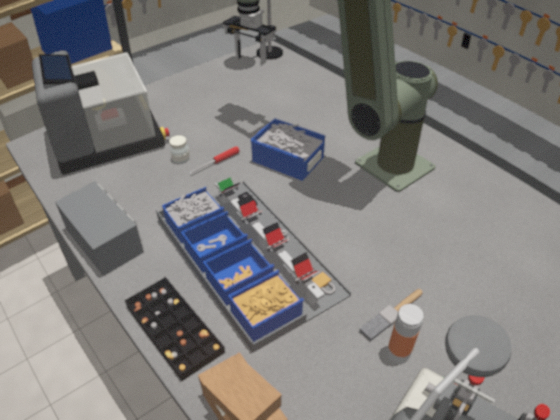

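The pictures show, left to right (top view), the bins full brass (217,140), few brass (262,145), three nickel (306,150) and full nickel (350,153). The tags read red (209,177), red (257,181), red (301,186) and green (348,190). The look-alikes are the larger nickel bin near the robot (372,297), the black sorting tray (257,78) and the grey cabinet (390,75). So only the leftmost tag, at (209,177), looks wrong. I'll check that in one close crop and measure it.

```bash
cat > h.py <<'E'
import numpy as np,cv2
def ray(c,uv,z):
    K=np.array([[c["fx"],0,c["cx"]],[0,c["fy"],c["cy"]],[0,0,1]])
    p=cv2.undistortPoints(np.array(uv,float).reshape(-1,1,2),K,np.array(c["dist"]))[:,0]
    T=c["camera_from_world"];R=T[:3,:3];o=-R.T@T[:3,3]
    d=np.c_[p,np.ones(len(p))]@R
    return o+d*((z-o[2])/d[:,2:])
def proj(c,P):
    K=np.array([[c["fx"],0,c["cx"]],[0,c["fy"],c["cy"]],[0,0,1]]);T=c["camera_from_world"]
    return cv2.projectPoints(np.array(P,float).reshape(-1,1,3),cv2.Rodrigues(T[:3,:3])[0],T[:3,3],K,np.array(c["dist"]))[0][:,0]
E
python3 - <<'E'
import pickle,cv2,numpy as np
from h import *
c=pickle.load(open("top.pkl","rb"));im=c["image"][...,::-1].copy()
hsv=cv2.cvtColor(im,cv2.COLOR_BGR2HSV);H,S,V=cv2.split(hsv)
P=[]
for nm,m in(("red",((H<6)|(H>174))&(S>150)&(V>60)),("green",(H>45)&(H<80)&(S>120))):
    m=m.astype(np.uint8);m[:160]=0;m[210:]=0;m[:,:190]=0;m[:,375:]=0
    n,l,st,ce=cv2.connectedComponentsWithStats(m)
    for i in range(1,n):
        if st[i,4]>30:
            w=ray(c,[ce[i]],0.09)[0];P.append(w);print(nm,st[i],ce[i].round(1),w.round(4))
P=np.array(sorted(P,key=lambda p:-p[1]))
print(np.diff(P,axis=0).round(4),np.linalg.norm(np.diff(P,axis=0),axis=1))
d=P[0]-P[-1];print("yaw",np.arctan2(-d[0],d[1]))
# bins: blue blob centroid at rim height
m=((H>105)&(H<125)&(S>150)).astype(np.uint8);m[:105]=0;m[185:]=0;m[:,:190]=0;m[:,378:]=0
box=cv2.boxPoints(cv2.minAreaRect(cv2.findNonZero(m)));print(box,ray(c,box,.071).round(4),)
# bin rail / whitish
cv2.imwrite("pics/crop1.png",cv2.resize(im[105:235,180:380],None,fx=4,fy=4,interpolation=cv2.INTER_CUBIC))
E
```

```text
red [201 169   9  16 105] [204.9 176.7] [0.5684 0.2116 0.09  ]
red [210 170   8  16  93] [213.3 177.5] [0.5665 0.1887 0.09  ]
red [247 174   8  16  99] [250.5 181.4] [0.557  0.0875 0.09  ]
red [255 174   9  17 105] [259.1 182.3] [0.555 0.064 0.09 ]
red [293 178   7  17  89] [296.3 186.3] [ 0.5451 -0.0367  0.09  ]
red [301 179   9  17 121] [305.1 187.3] [ 0.5427 -0.0606  0.09  ]
green [340 183   8  17  98] [343.3 191.2] [ 0.5334 -0.164   0.09  ]
green [348 185   8  16  96] [351.6 192.1] [ 0.5313 -0.1867  0.09  ]
[[-0.0019 -0.0229  0.    ]
 [-0.0095 -0.1012  0.    ]
 [-0.002  -0.0235  0.    ]
 [-0.0099 -0.1007  0.    ]
 [-0.0024 -0.0239  0.    ]
 [-0.0093 -0.1035  0.    ]
 [-0.0021 -0.0226  0.    ]] [0.02295561 0.10165369 0.02358538 0.10116942 0.02403029 0.10388147
 0.022718  ]
yaw -0.09297705752388613
[[193.25122 163.86378]
 [199.01794 111.00197]
 [372.13947 129.88795]
 [366.37274 182.74977]] [[ 0.6081  0.2484  0.071 ]
 [ 0.7606  0.2384  0.071 ]
 [ 0.7122 -0.2488  0.071 ]
 [ 0.5612 -0.2305  0.071 ]]
```

View pics/crop1.png

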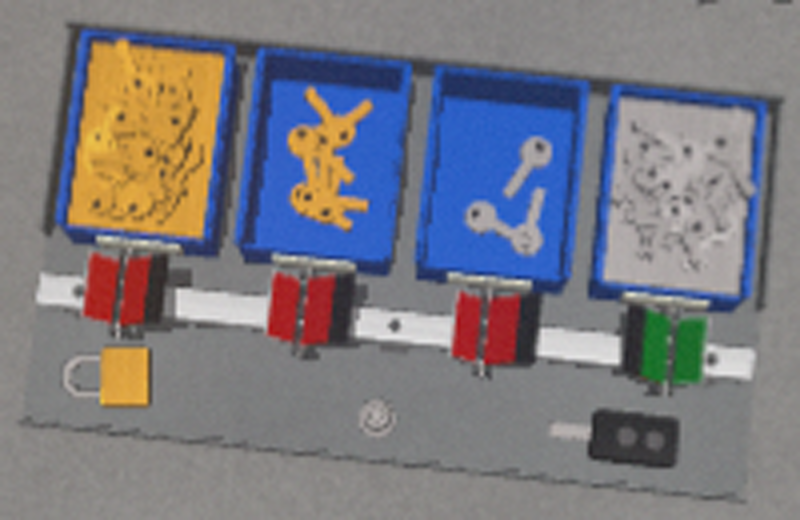

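The crop confirms it. On the leftmost tag the black strip is right of the V at (153,290), so it shows red in front of the full brass bin. The middle two are red in front of the not-full bins, and the right one is green in front of full nickel. Only the leftmost tag needs flipping, right to left. Its pivot is at about (0.568, 0.203), the pivot spacing measures 0.375 m as it should, and the rack yaw is -0.093 rad. I'll move over with the fingers shut and turn to line up with the rack.

```bash
python3 -m inch '[[0.05,-0.047,0,0,0,0.036],[0.1,-0.094,0,0,0,0.072],[0.15,-0.141,0,0,0,0.108],[0.2,-0.188,0,0,0,0.145],[0.25,-0.235,0,0,0,0.181],[0.3,-0.282,0,0,0,0.217],[0.35,-0.329,0,0,0,0.253],[0.4,-0.376,0,0,0,0.29],[0.45,-0.423,0,0,0,0.326],[0.5,-0.47,0,0,0,0.362]]' 1 10
python3 - <<'E'
from cell import r
from h import *
import pickle
from scipy.spatial.transform import Rotation as R
c=pickle.load(open("top.pkl","rb"))
uv=[[(204.9+213.3)/2,177.1],[(250.5+259.1)/2,181.8],[(296.3+305.1)/2,186.8],[(343.3+351.6)/2,191.7]]
print(ray(c,uv,.09).round(4),ray(c,uv,.074).round(4)[0])
s=r.get_state();q=s["orientation"];T=R.from_quat([q[1],q[2],q[3],q[0]]).as_matrix()
print(s["position"],T.round(3))
print((T.T@(np.array([.5615,.133,.20])-s["position"])/.8).round(4))
E
```

```text
clock: 1.35
position: [0.4403, -0.0764, 0.2243]
orientation: [0.0, 0.999, -0.047, -0.0]
wrist_force: [0.6, 0.4, -0.9]
opening: 0.0009
grasp_force: 0.0
[[ 0.5676  0.2001  0.09  ]
 [ 0.5561  0.0757  0.09  ]
 [ 0.544  -0.0487  0.09  ]
 [ 0.5323 -0.1753  0.09  ]] [0.5707 0.2026 0.074 ]
[ 0.44027574 -0.07638581  0.22426134] [[ 0.996 -0.094 -0.   ]
 [-0.094 -0.996 -0.   ]
 [-0.     0.    -1.   ]]
[ 0.1262 -0.2749  0.0303]
```

```bash
python3 -m inch '[[0.025,-0.055,0,0,0,0],[0.05,-0.11,0,0,0,0],[0.076,-0.165,0,0,0,0],[0.101,-0.22,0,0,0,0],[0.126,-0.275,0,0,0,0],[0.126,-0.275,0.01,0,0,0],[0.126,-0.275,0.03,0,0,0],[0.126,-0.275,0.03,0,0,0],[0.126,-0.275,0.03,0,0,0],[0.126,-0.275,0.03,0,0,0]]'
python3 - <<'E'
from cell import r
from h import *
from scipy.spatial.transform import Rotation as R
c=r.capture("top");s=r.get_state();q=s["orientation"];T=R.from_quat([q[1],q[2],q[3],q[0]]).as_matrix()
print(s["position"],(T.T@(np.array([.5615,.133,.121])-s["position"])/.8).round(4))
im=c["image"][...,::-1].copy()
cv2.imwrite("pics/crop2.png",cv2.resize(im[105:235,180:380],None,fx=4,fy=4,interpolation=cv2.INTER_CUBIC))
E
```

```text
clock: 2.6
position: [0.561, 0.1308, 0.2011]
orientation: [-0.0, 0.999, -0.047, 0.001]
wrist_force: [0.3, -0.0, 0.6]
opening: 0.0005
grasp_force: 0.0
[0.56104643 0.13094854 0.20118515] [ 0.0002 -0.0026  0.1002]
```

```bash
python3 -m inch '[[0,0,0.02,0,0,0],[0,0,0.04,0,0,0],[0,0,0.06,0,0,0],[0,0,0.08,0,0,0],[0,0,0.09,0,0,0],[0,0,0.1,0,0,0],[0,0,0.1,0,0,0],[0,0,0.1,0,0,0],[0,0,0.1,0,0,0],[0,0,0.1,0,0,0]]'
python3 - <<'E'
from cell import r
from h import *
c=r.capture("scene")
im=c["image"][...,::-1].copy();u=proj(c,[[.565,.16,.1]])[0].astype(int);print(u)
a=im[max(u[1]-75,0):u[1]+75,u[0]-100:u[0]+100]
cv2.imwrite("pics/crop3.png",cv2.resize(a,None,fx=4,fy=4,interpolation=cv2.INTER_CUBIC))
E
```

```text
clock: 3.9
position: [0.561, 0.1315, 0.1209]
orientation: [-0.0, 0.999, -0.047, 0.0]
wrist_force: [-0.9, 0.6, -0.2]
opening: 0.0003
grasp_force: 0.0
[295 257]
```

View pics/crop3.png

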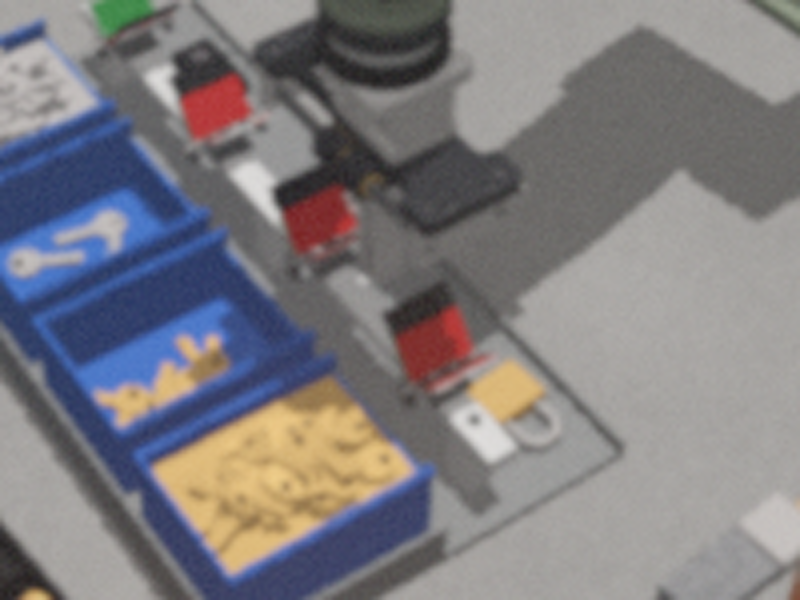

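Run:
```python
from cell import r
from h import *
c=r.capture("scene");s=r.get_state();print(s["joint_pos"].round(3),s["opening"])
p=s["position"];u0=np.array([195,182])
for d in(-.019,0,.03,.078):print(d,((proj(c,[p+[0,0,d]])[0]-u0)*4).round())
print("edge",((proj(c,[[.569-.003,.2025-.032,.112]])[0]-u0)*4).round(), "piv",((proj(c,[[.569,.2025,.074]])[0]-u0)*4).round())
im=c["image"][...,::-1].copy()
cv2.imwrite("pics/crop4.png",cv2.resize(im[150:270,200:360],None,fx=5,fy=5,interpolation=cv2.INTER_CUBIC))
c=r.capture("top");im=c["image"][...,::-1].copy()
u=proj(c,[p])[0].astype(int);print(u)
cv2.imwrite("pics/crop5.png",cv2.resize(im[105:235,180:380],None,fx=4,fy=4,interpolation=cv2.INTER_CUBIC))
```

```text
[ 0.08   0.313  1.637 -0.     1.192  1.744] 0.0008196629290567642
-0.019 [375. 270.]
0 [375. 249.]
0.03 [376. 215.]
0.078 [377. 158.]
edge [411. 300.] piv [441. 375.]
[233 177]
```

View pics/crop4.png

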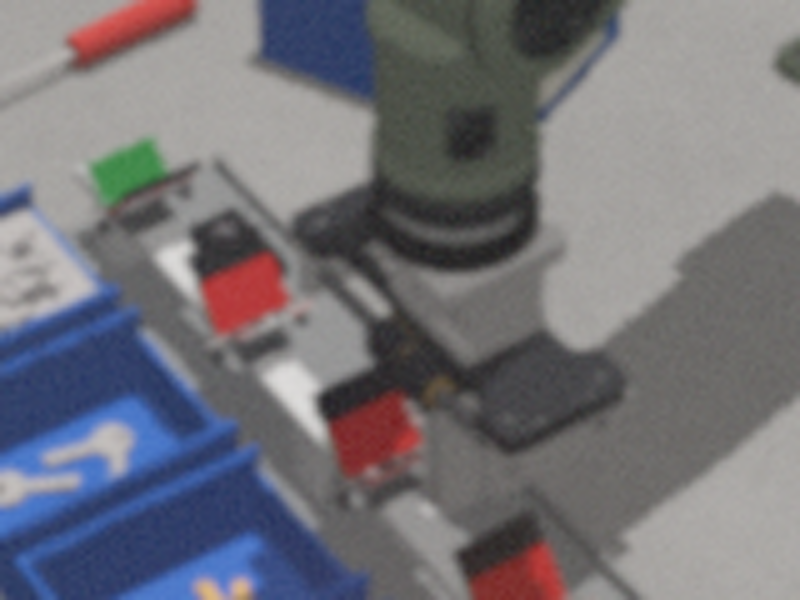

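The gripper body is centred over (447,357) in this crop, and below it a light grey column blends into the tray just right of tag 2. I'll confirm the fingertip with the range reading.

Run:
```python
from cell import r
from h import *
c=r.capture("scene");p=r.get_state()["position"];T=c["camera_from_world"]
for d in(-.015,0,.03,.06):
    P=p+[0,0,d];u=proj(c,[P])[0].round().astype(int);print(d,(T[:3,:3]@P+T[:3,3])[2].round(3),c["range_z"][u[1],u[0]-6:u[0]+7].round(3))
```

```text
-0.015 1.25 [1.39  1.248 1.242 1.239 1.235 1.23  1.221 1.219 1.225 1.232 1.233 1.23
 1.24 ]
0 1.239 [1.395 1.239 1.234 1.231 1.223 1.219 1.216 1.215 1.218 1.221 1.222 1.227
 1.225]
0.03 1.219 [1.389 1.221 1.223 1.213 1.204 1.2   1.197 1.194 1.2   1.136 1.132 1.129
 1.131]
0.06 1.198 [1.146 1.145 1.143 1.148 1.148 1.147 1.158 1.157 1.16  1.16  1.12  1.122
 1.116]
```

View pics/crop5.png

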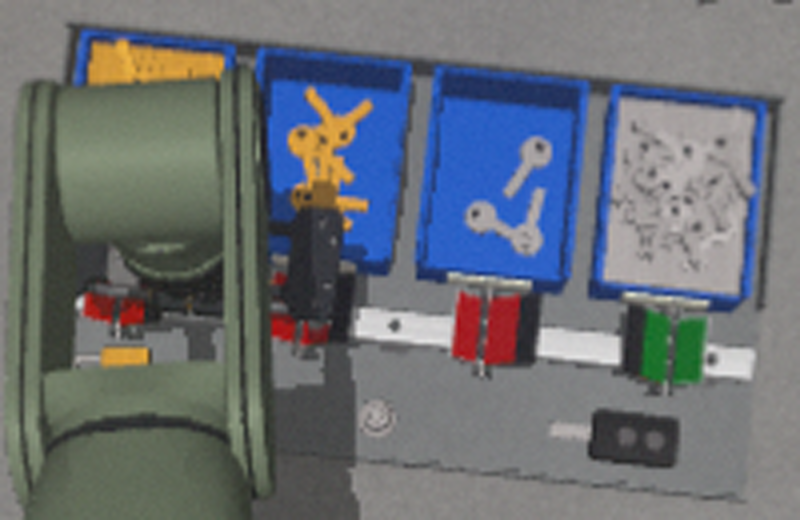

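The range matches the fingertip, and the top crop shows tags unchanged around the gripper. Now I'll sweep left past the pin.

```bash
python3 -m inch '[[0,-0.014,0,0,0,0],[0,-0.028,0,0,0,0],[0,-0.04,0,0,0,0],[0,-0.05,0,0,0,0],[0,-0.06,0,0,0,0],[0,-0.07,0,0,0,0],[0,-0.08,0,0,0,0],[0,-0.088,0,0,0,0],[0,-0.094,0,0,0,0],[0,-0.094,0,0,0,0]]'
python3 -m inch '[[0,0,0,0,0,0],[0,0.01,-0.01,0,0,0],[0,0.015,-0.03,0,0,0],[0,0.015,-0.07,0,0,0],[0,0.015,-0.12,0,0,0],[0,0.05,-0.16,0,0,0],[0,0.11,-0.16,0,0,0],[0,0.18,-0.16,0,0,0],[0,0.25,-0.16,0,0,0],[0,0.32,-0.16,0,0,0]]'
```

```text
clock: 5.35
position: [0.5677, 0.2066, 0.1204]
orientation: [0.0, 0.999, -0.046, -0.0]
wrist_force: [0.4, -0.4, -0.3]
opening: 0.0003
grasp_force: 0.0
clock: 6.6
position: [0.5438, -0.0507, 0.2503]
orientation: [0.0, 0.999, -0.047, 0.001]
wrist_force: [0.3, 0.7, 0.3]
opening: 0.0004
grasp_force: 0.0
```

```bash
python3 -m inch '[[-0.03,0.03,0,0,0,0],[-0.07,0.07,0,0,0,0],[-0.11,0.11,0,0,0,0],[-0.15,0.15,0,0,0,0],[-0.18,0.19,0,0,0,0],[-0.2,0.23,0,0,0,0],[-0.2,0.27,0,0,0,0],[-0.2,0.3,0,0,0,0],[-0.2,0.3,0,0,0,0],[-0.2,0.3,0,0,0,0]]'
python3 - <<'E'
from cell import r
from h import *
im=r.capture("top")["image"][...,::-1].copy()
cv2.imwrite("pics/crop6.png",cv2.resize(im[105:265,90:390],None,fx=2.6,fy=2.6,interpolation=cv2.INTER_CUBIC))
E
```

```text
clock: 7.85
position: [0.3622, -0.2722, 0.2491]
orientation: [0.0, 0.999, -0.047, 0.0]
wrist_force: [0.0, -0.1, 0.5]
opening: 0.0006
grasp_force: 0.0
```

View pics/crop6.png

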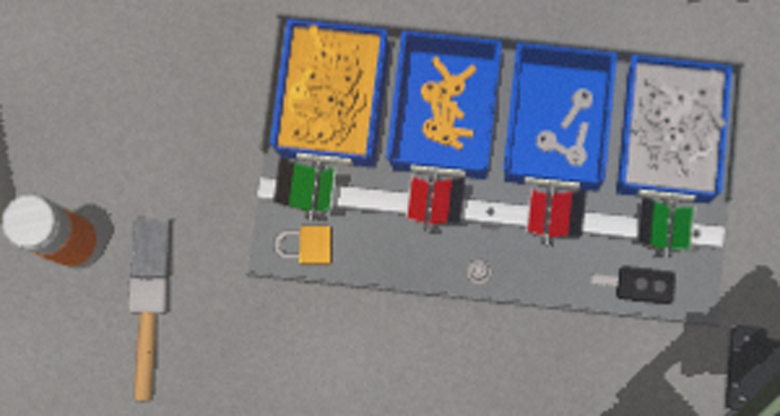

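The leftmost tag at (310,187) now shows green with its strip on the left. The others still read red, red, green, nothing else has moved and the arm is clear, so I'm handing in.

```bash
python3 -c "
from cell import r
print(r.hand_in())"
```

```text
the job is handed in; nothing more can be done
None
```

I pushed over the one wrong tag, the one in front of the full brass bin; both full bins now show green and both bins that are not full show red, and I handed the job in at about 8 s (no verdict was returned).

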